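# Set a scored acrylic panel in the snapping jig

### The job

The white acrylic panel on the plywood jig is to be snapped along its black score line. Using only your fingertips to push, with no pinching or lifting, slide the panel square against the dark wooden fence and out past the jig's aluminium edge until the score line lies right over that edge; then, with the panel so placed, push the clamp's red handle all the way over and down so that the rubber foot holds it, and take the hand away. Leave everything else on the bench where it is.

Things in the scene. Friction and masses are not known exactly. Their poses are not given: they have to be found in the camera images.
- jig: Plywood snapping jig, fixed to the bench; its bed is a flat board 36 mm above the bench. Origin on the bench. Jig axes: x points from the open side of the bed (toward the robot) to the fence, y along the fence, z up. The bed reaches from x = -75 to +130 mm and from y = -110 mm (the aluminium snapping edge, where the board ends) to y = +120 mm. Turned up to 0.25 rad from world axes.
- jig_edge (a point): Point on the snapping edge: at the end of the bed (jig y = -110 mm), at bed height, in line with where the panel's middle comes (jig x = 15 mm). Axes as the jig's. Beyond it (toward -y) is free air above the bench.
- fence_face (a point): Point on the foot of the fence's face, at bed height (jig x = 60 mm, y = -10 mm). The face is a plane along jig y, looking to jig -x. The dark wooden fence is 14 mm high, 18 mm thick and runs from jig y = -109 to +119 mm. Axes as the jig's.
- panel: White acrylic panel, 90 x 150 x 6 mm (its x, y, z), about 0.1 kg, lying loose on the jig's bed a little away from the fence and slightly askew. Origin at the centre of its underside; y along its length. When square against the fence its origin is 45 mm from the fence face and its axes lie along the jig's. Its -y end is the one to overhang.
- score_line (a point): Middle of the panel's black score line on its top face: the line runs across the panel (along panel x), 30 mm from its -y end (panel y = -45 mm). So the panel overhangs the edge by 30 mm when set; at the start the line is 20 to 50 mm short of the edge.
- clamp_handle (a joint): Handle of the quick-action clamp behind the fence, rad: 0 = upright (open, foot raised), 1.5 = its stop, lying down and pointing away from the panel (jig +x), clamped. It stays where it is left. Through a linkage it lowers the clamp's steel arm with the rubber foot onto the panel: the arm turns 0.77 rad per rad of the handle, and the foot meets the panel about 0.12 rad before the stop. Pushing it takes about 4 N at the grip, 7 N near the stop.
- handle_pivot (a point): Axis of the handle: a line along jig y at jig x = 111 mm, y = -70 mm, 24 mm above the bed.
- handle_grip (a point): Centre line of the red handle, 76 mm from the pivot; the handle is a bar 14 mm thick and ends 22 mm farther out. At joint value q the line from the pivot to this point rises 1.66 - q rad above jig +x, so it leans slightly over the panel when open and lies 0.16 rad above level when clamped. The raised foot and arm stand on its panel side, up to 60 mm above the pivot.
- clamp_foot: Black rubber foot, 17 mm wide, on the clamp arm, sprung (1.5 N per mm). Origin at the centre of its underside. Clamped, it presses on the panel at jig x = 41 mm, y = -70 mm with some 6 N.
- cut_panels: Bystander: loose stack of three finished white panels 90 x 120 mm, 18 mm high, behind the jig to the left. Origin under its middle.
- offcut: Bystander: white strip 90 x 30 x 6 mm, already snapped off, on the bench to the right of the jig.
- masking_tape: Bystander: roll of masking tape lying flat, 105 mm across, 25 mm high, left of the jig.
- marker: Bystander: white marker with red cap, 135 x 17 mm, lying on the bench to the left, near the robot.
- scraper_white: Bystander: white plastic scraper, 95 x 22 x 10 mm, lying on the right, near the robot.
- cup_b: Bystander: small pink-stained cup, 79 mm wide, 63 mm high, on the right.
- pigment_red: Bystander: jar of red pigment, 45 mm wide, 100 mm high, at the right behind.

How it is judged:
By the outcome, as a careful person would: the job done as asked, in the order asked, and still so for the second after the job is handed in, with the robot touching nothing.
It also fails if it takes over 64 s, if anything falls off the work surface, if the arm or the gripper's body presses on something with over 40 N, if the wrist force passes 120 N, or if a joint passes its speed limit or range.

### The arm

A 6-joint arm with a two-finger parallel gripper is mounted at the origin on a cart in front of the work surface, level with it; the furniture and walls round the work are solid. World frame = base frame: x ahead of the robot, y to its left, z up, the work surface at z = 0. Lengths are in mm, angles in rad, forces in N, time in s.
With the tool pointing down it reaches from about 350 to 775 mm from the base axis. Payload 7.3 kg.
Tool frame: the origin (TCP) lies at the centre of the arm's flange, where the gripper is bolted on; the fingertips stand 178 mm ahead of it and the grasp point (between the pads) lies 159 mm ahead of it; z points along the fingers, y is the direction in which the jaws open and shut (so a half turn about z gives the same grasp; the last joint's range is limited). The gripper opens to 92 mm and grips with 3 to 60 N. Pads are 19 mm wide; open, the fingers measure 130 mm over their backs; the gripper's body (75 mm by 190 mm) begins 47 mm behind the grasp point.
Start: joints at [-1.359, 0.342, 1.524, -0, 1.275, -0.146], TCP at [183.882, -491.747, 404.741] pointing down, gripper open.
Joint ranges: [-2.53, 2.53], [-0.77, 2.02], [0.04, 2.7], [-1, 4.14], [0.28, 2.66], [-3.11, 3.11]. Speed limits (rad/s): [2.57, 2.57, 3.14, 3.14, 3.14, 3.14].

### API

Orientations are given as [roll, pitch, yaw] about the fixed x, y, z axes, in that order (R = Rz(yaw) Ry(pitch) Rx(roll)).
In Python, from plant import get_obs, capture, close_job gives the robot as it stands. The module is installed in compiled form; this text tells all that it offers.
- The arm moves only by the shell command python3 -m pendant 'ROWS'. ROWS is JSON, a list of rows, each a list of 3 entries, a list of its own where there are three numbers: the shift along the tool's x, y, z in m, then the turn, a rotation vector about the tool's x, y, z in rad, then the finger opening in m, from 0 to 0.0918. In form: [[[tx, ty, tz], [wx, wy, wz], fingers], ...]. A call has 1 to 10 rows; each row is the pose to reach, as a shift and turn from the pose commanded when the call began, along the tool's axes at that moment; what a row does not reach only later rows make up. A row lasts 1/12 s, in which the tool goes at most 41.7 mm and 7.16 degrees, less where a joint would pass 70% of its speed; a pose out of reach is approached as far as the arm can. A call with a gripper value outside its range is refused whole. The fingers move at their own pace and stop on an object; the grip force is fixed at half the most. Time passes only in rows, so rows that repeat a pose let the fingers close. It gives the time, the measured TCP pose, the force and the opening at its end, in the units of the state.
- get_obs(): the state, without advancing time (a new reading comes with each control period).
- capture(name): name is "side" or "top"; returns a dict with "color" (480x640x3 uint8, red, green, blue), "mtx" (3x3 intrinsics, pixels), "rvec" (rotation vector, rad) and "tvec" (3), from world to camera coordinates, as OpenCV has them. Camera axes: x right, y down, z forward; pixel columns grow to the right and rows downward; lengths in mm; the calibration is good to about 2 mm. A picture is of the moment at which its call begins. There is no depth.
- close_job(): hands the job in, once; it reports no verdict.
The state is a dict: "time": time; "joint_positions": joint angles; "dq": joint speeds; "tau": joint torques, N m; "tool_pos": TCP position; "tcp_rot": TCP orientation; "contact_force": force on the tool from outside, world axes, zero at the start; "moment": the same for the moment, N m; "grip_width": finger opening in mm.
Only numpy, scipy, OpenCV 4.12 (cv2) and the standard library are available. Lean on these libraries where they do the work, as an engineer would, in place of code of your own. Each camera call takes 0.05 s, during which the arm holds its last target. There are 200 camera calls.

## Working session

There is one attempt and no reset: what is moved stays moved. The work goes in short steps, Python scripts to look and compute and a shell command to move; the robot and the scene stay as the last step left them, time stands still between calls to the robot, and variables do not carry over. Pictures are saved under pics/ and viewed, about 8 in all and at most 12, crops included, and the job is handed in when it is done.

```bash
mkdir -p pics; ls; python3 - <<'E'
from plant import *
import cv2,numpy as np
for n in("top","side"):
    c=capture(n);cv2.imwrite(f"pics/{n}0.png",c["color"][:,:,::-1]);np.savez(f"{n}.npz",m=c["mtx"],r=c["rvec"],t=c["tvec"])
    R=cv2.Rodrigues(c["rvec"])[0];print(n,-R.T@c["tvec"],c["mtx"])
o=get_obs();print(o)
E
```

```text
pics
top [ 399.69122594  -21.13731416 1303.95560708] [[485.64680093   0.         315.50013235]
 [  0.         485.64680093 239.52282165]
 [  0.           0.           1.        ]]
side [568.24404619 925.84942438 466.02040764] [[439.34570514   0.         316.92560006]
 [  0.         439.34570514 238.42484114]
 [  0.           0.           1.        ]]
{'time': 0.1, 'joint_positions': array([-1.35900787e+00,  3.42655958e-01,  1.52487890e+00, -5.93326106e-05,
        1.27540535e+00, -1.45985011e-01]), 'dq': array([-7.41470054e-06, -1.74978146e-03, -2.81883014e-03,  1.38776936e-03,
       -1.35055987e-03, -1.10614946e-03]), 'tau': array([ 1.77691065e-03, -4.32003057e+01, -2.44695425e+01,  7.19498796e-02,
        5.25941479e-02, -5.57424221e-05]), 'tool_pos': array([ 183.84704663, -491.64093554,  404.12765466]), 'tcp_rot': array([-3.14025118e+00, -1.39888826e-04,  3.57790683e-01]), 'contact_force': array([-0.04463235, -0.52901314, -0.3182508 ]), 'moment': array([ 0.01181552, -0.02057783,  0.01805599]), 'grip_width': 91.68483365947779}
```

View pics/top0.png

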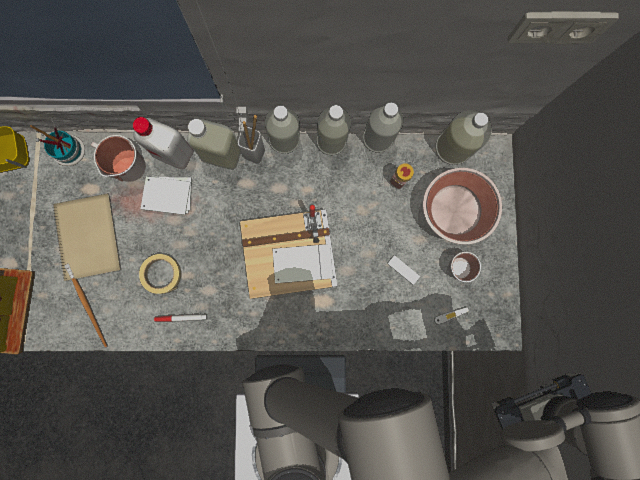

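View pics/side0.png

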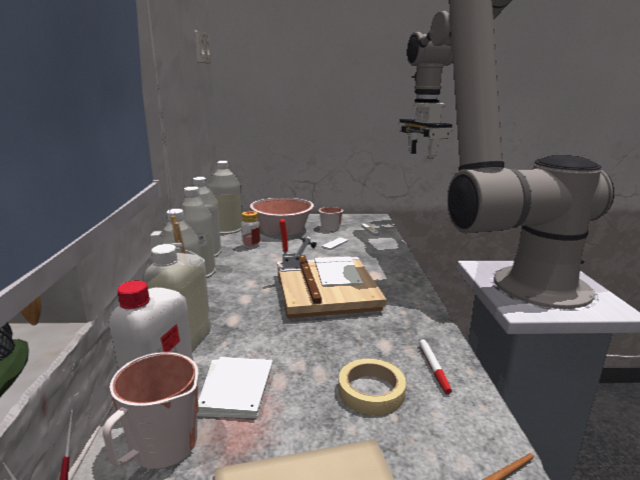

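The top view shows the jig at about (288,255), the panel at (304,264), the score line near column 320 and the aluminium edge near column 333. The handle is at (313,212). I'll enlarge this area.

```bash
python3 - <<'E'
import cv2
i=cv2.imread("pics/top0.png")[195:305,230:350]
cv2.imwrite("pics/crop0.png",cv2.resize(i,None,fx=6,fy=5.4545,interpolation=cv2.INTER_CUBIC) if 0 else cv2.resize(i,(648,594),interpolation=cv2.INTER_CUBIC))
E
```

```text
(no output)
```

View pics/crop0.png

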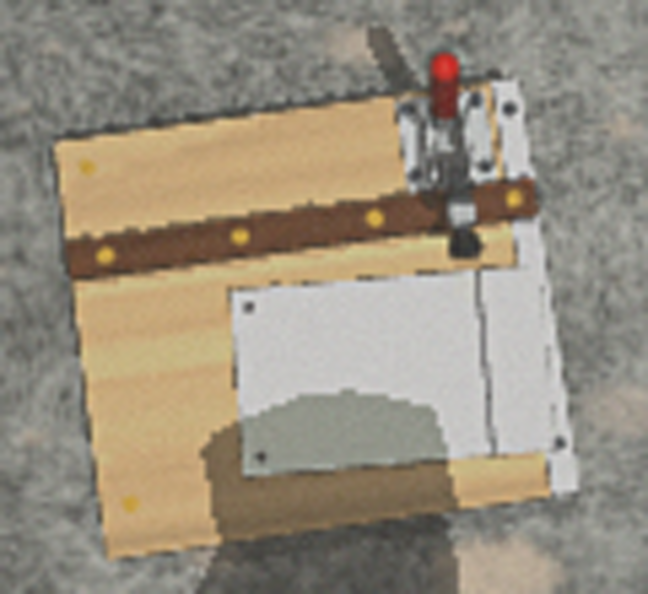

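```bash
cat >h.py <<'E'
import cv2,numpy as np
from scipy.optimize import least_squares
def cam(n="top"):
    d=np.load(f"{n}.npz");return d["m"],d["r"],d["t"]
def ray(px,z,n="top"):
    m,r,t=cam(n);R=cv2.Rodrigues(r)[0];C=-R.T@t.ravel()
    px=np.atleast_2d(px).astype(float)
    d=np.c_[px,np.ones(len(px))]@np.linalg.inv(m).T@R
    return (C+d*((z-C[2])/d[:,2])[:,None])[:,:2]
def fit(loc,w):
    f=lambda p:(np.c_[np.cos(p[2])*loc[:,0]-np.sin(p[2])*loc[:,1]+p[0],np.sin(p[2])*loc[:,0]+np.cos(p[2])*loc[:,1]+p[1]]-w).ravel()
    s=least_squares(f,[w[:,0].mean(),w[:,1].mean(),0]);return s.x,s.fun.reshape(-1,2)
def T(p,xy):
    c,s=np.cos(p[2]),np.sin(p[2]);return np.array(p[:2])+np.array(xy,float)@np.array([[c,s],[-s,c]])
def inv(p,xy):
    c,s=np.cos(p[2]),np.sin(p[2]);return (np.array(xy,float)-p[:2])@np.array([[c,-s],[s,c]])
E
python3 - <<'E'
from h import *
np.set_printoptions(precision=2,suppress=True)
cp=lambda a:np.array(a)/5.4+[229.6,194.6]
w=ray(cp([(55,143),(107,556),(577,492),(519,80)]),36)
j,r=fit(np.array([(130,120),(-75,120),(-75,-110),(130,-110.)]),w);print(j,r)
w=ray(cp([(232,289),(243,474),(478,268),(493,455)]),42)
p,r=fit(np.array([(45,75),(-45,75),(45,-45),(-45,-45.)]),w);print(p,r)
print("panel in jig",inv(j,p[:2]),p[2]-j[2],"score",inv(j,T(p,[0,-45])),"corners",inv(j,w))
print("handle",inv(j,ray(cp([(446,67)]),36+24+98)),"foot",inv(j,ray(cp([(465,243)]),36+60)))
print(inv(j,ray(cp([(70,275),(538,215)]),50)))
E
```

```text
[487.99  16.79   0.14] [[ 1.36  0.77]
 [-1.71  1.06]
 [-0.68 -1.29]
 [ 1.02 -0.54]]
[488.48 -12.26   0.08] [[ 0.51  0.63]
 [-0.2  -0.3 ]
 [-0.45 -0.18]
 [ 0.14 -0.15]]
panel in jig [ -3.51 -28.84] -0.05883326209114011 score [ -6.15 -73.77] corners [[ 45.23  42.82]
 [-43.78  48.95]
 [ 39.24 -76.3 ]
 [-51.19 -70.95]]
handle [[117.86 -69.96]] foot [[ 45.97 -69.76]]
[[  61.57  118.36]
 [  59.95 -108.23]]
```

```bash
cat >>h.py <<'E'
from scipy.spatial.transform import Rotation as Rn
J=np.array([487.99,16.79,0.14])
def J3():
    return J
def to(x,y,ztip,yo,tilt=None):
    "shift (m) and turn (rad) in tool axes from the present pose to tips at jig x,y, world z; tool yaw = jig yaw + yo, tilt = rotvec in jig axes"
    from plant import get_obs
    o=get_obs();R0=Rn.from_euler('xyz',o['tcp_rot'])
    R1=Rn.from_euler('xyz',[np.pi,0,J[2]+yo])
    if tilt is not None:
        jz=Rn.from_euler('z',J[2]);R1=jz*Rn.from_rotvec(tilt)*jz.inv()*R1
    tip=np.r_[T(J,[x,y]),ztip];tcp=tip-R1.apply([0,0,178])
    d=R0.inv().apply(tcp-o['tool_pos'])/1000
    print("shift",d.round(4),"turn",(R0.inv()*R1).as_rotvec().round(4))
def st():
    from plant import get_obs
    o=get_obs();R=Rn.from_euler('xyz',o['tcp_rot']);tip=o['tool_pos']+R.apply([0,0,178])
    jz=Rn.from_euler('z',-J[2])
    print("t",round(o['time'],2),"tip jig",inv(J,tip[:2]).round(1),"z",tip[2].round(1),"yaw",(o['tcp_rot'][2]-J[2]).round(4),o['tcp_rot'].round(4),"F jig",jz.apply(o['contact_force']).round(1),"w",round(o['grip_width'],1),"q",o['joint_positions'].round(2))
E
python3 -c "
from h import *
st();to(-78,-29,226,0)"
```

```text
t 0.1 tip jig [-372.1 -460.8] z 226.1 yaw 0.2178 [-3.1403e+00 -1.0000e-04  3.5780e-01] F jig [-0.1 -0.5 -0.3] w 91.7 q [-1.36  0.34  1.52 -0.    1.28 -0.15]
shift [ 0.3805 -0.3583  0.0007] turn [-0.0014  0.      0.2178]
```

```bash
python3 -m pendant '[[[0.38,-0.358,0],[0,0,0.218],0.0918],[[0.38,-0.358,0],[0,0,0.218],0.0918],[[0.38,-0.358,0],[0,0,0.218],0.0918],[[0.38,-0.358,0],[0,0,0.218],0.0918],[[0.38,-0.358,0],[0,0,0.218],0.0918],[[0.38,-0.358,0],[0,0,0.218],0.0918],[[0.38,-0.358,0],[0,0,0.218],0.0918],[[0.38,-0.358,0],[0,0,0.218],0.0918],[[0.38,-0.358,0],[0,0,0.218],0.0918],[[0.38,-0.358,0],[0,0,0.218],0.0918]]'; python3 -c "
from h import *
st();to(-78,-29,226,0)"
```

```text
time: 0.93
tool_pos: [368.1, -115.9, 404.7]
tcp_rot: [3.141, -0.0, 0.139]
contact_force: [1.0, -0.8, 0.0]
grip_width: 91.8
t 0.93 tip jig [-137.2 -114.7] z 226.7 yaw -0.0005 [ 3.1414e+00 -1.0000e-04  1.3950e-01] F jig [ 0.9 -0.9  0. ] w 91.8 q [-0.5   0.08  1.86 -0.    1.19  0.93]
shift [ 0.0592 -0.0857  0.0007] turn [ 0.0002 -0.0001 -0.0005]
```

Next I go above the start point and descend to 80 mm.

```bash
python3 -m pendant '[[[0.059,-0.086,0],[0,0,0],0.0918],[[0.059,-0.086,0],[0,0,0],0.0918],[[0.059,-0.086,0],[0,0,0],0.0918],[[0.059,-0.086,0.04],[0,0,0],0.0918],[[0.059,-0.086,0.08],[0,0,0],0.0918],[[0.059,-0.086,0.12],[0,0,0],0.0918],[[0.059,-0.086,0.147],[0,0,0],0.0918],[[0.059,-0.086,0.147],[0,0,0],0.0918],[[0.059,-0.086,0.147],[0,0,0],0.0918]]'; python3 -c "
from h import *
st();to(-76,-29,39,0)
from plant import capture
for n in ('top','side'):
  c=capture(n)['color'][:,:,::-1]
  cv2.imwrite(f'pics/{n}1.png',c)
a=cv2.imread('pics/top1.png')[195:305,230:350];b=cv2.imread('pics/side1.png')[210:320,260:400]
cv2.imwrite('pics/both1.png',np.hstack([cv2.resize(a,(360,330),interpolation=2),cv2.resize(b,(420,330),interpolation=2)]))"
```

```text
time: 1.68
tool_pos: [414.2, -24.5, 257.2]
tcp_rot: [-3.14, 0.003, 0.14]
contact_force: [1.1, -1.0, 0.9]
grip_width: 91.8
t 1.68 tip jig [-79.4 -30.3] z 79.2 yaw -0.0002 [-3.1404  0.0032  0.1398] F jig [ 0.9 -1.1  0.9] w 91.8 q [-0.24  0.35  2.01 -0.    0.79  1.19]
shift [ 0.003  -0.0015  0.0402] turn [-0.0012  0.0032 -0.0002]
```

View pics/both1.png

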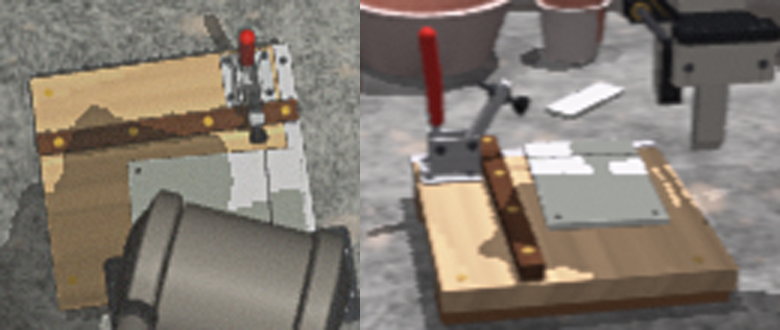

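Side crop: the fingertip is over the open side of the bed and clear of the panel. The arm hides the panel in the top view. I'll descend and start pushing towards the fence.

```bash
python3 -m pendant '[[[0.003,0,0.015],[0,0,0],0.0918],[[0.003,0,0.028],[0,0,0],0.0918],[[0.003,0,0.036],[0,0,0],0.0918],[[0.003,0,0.040],[0,0,0],0.0918],[[0.003,0,0.040],[0,0,0],0.0918],[[0.003,0,0.040],[0,0,0],0.0918]]'; python3 -c "
from h import *
st()"; python3 -m pendant '[[[0.004,0,0],[0,0,0],0.0918],[[0.008,0,0],[0,0,0],0.0918],[[0.012,0,0],[0,0,0],0.0918],[[0.016,0,0],[0,0,0],0.0918],[[0.020,0,0],[0,0,0],0.0918],[[0.023,0,0],[0,0,0],0.0918],[[0.026,0,0],[0,0,0],0.0918],[[0.029,0,0],[0,0,0],0.0918],[[0.031,0,0],[0,0,0],0.0918],[[0.032,0,0],[0,0,0],0.0918]]'; python3 -c "
from h import *
st()"
```

```text
time: 2.28
tool_pos: [417.6, -24.2, 218.5]
tcp_rot: [3.141, -0.001, 0.14]
contact_force: [0.3, -0.0, 0.4]
grip_width: 91.7
t 2.28 tip jig [-75.2 -30.9] z 40.5 yaw -0.0003 [ 3.141e+00 -1.200e-03  1.397e-01] F jig [ 0.3 -0.1  0.4] w 91.7 q [-0.24  0.43  2.04 -0.    0.68  1.19]
time: 3.12
tool_pos: [449.3, -19.6, 217.7]
tcp_rot: [3.142, -0.0, 0.14]
contact_force: [-1.5, 0.6, 0.5]
grip_width: 91.7
t 3.12 tip jig [-43.4 -30.6] z 39.7 yaw -0.0002 [ 3.1416e+00 -1.0000e-04  1.3980e-01] F jig [-1.4  0.8  0.5] w 91.7 q [-0.21  0.47  1.96 -0.    0.72  1.22]
```

```bash
python3 -m pendant '[[[0.001,0,0.001],[0,0,0],0.0918],[[0.002,0,0.001],[0,0,0],0.0918],[[0.003,0,0.001],[0,0,0],0.0918],[[0.003,0,0.001],[0,0,0],0.0918]]'; python3 -c "
from h import *
st()"; python3 -m pendant '[[[0.001,0,0],[0,0,0],0.0918],[[0.0015,0,0],[0,0,0],0.0918],[[0.0015,0,0],[0,0,0],0.0918]]'; python3 -c "
from h import *
st()"
```

```text
time: 3.45
tool_pos: [452.0, -19.3, 216.6]
tcp_rot: [3.141, 0.0, 0.14]
contact_force: [-1.2, -1.2, 0.0]
grip_width: 91.8
t 3.45 tip jig [-40.8 -30.7] z 38.6 yaw -0.0 [3.1415e+00 4.0000e-04 1.4000e-01] F jig [-1.4 -1.   0. ] w 91.8 q [-0.21  0.47  1.95 -0.    0.72  1.22]
time: 3.7
tool_pos: [452.7, -19.2, 216.5]
tcp_rot: [-3.141, 0.003, 0.14]
contact_force: [-5.1, -3.5, 3.1]
grip_width: 91.7
t 3.7 tip jig [-40.6 -30.7] z 38.5 yaw 0.0001 [-3.1414e+00  3.0000e-03  1.4010e-01] F jig [-5.6 -2.8  3.1] w 91.7 q [-0.21  0.48  1.95 -0.    0.72  1.22]
```

```bash
for i in 1 2; do python3 -m pendant '[[[0.0005,0,0],[0,0,0],0.0918],[[0.001,0,0],[0,0,0],0.0918],[[0.001,0,0],[0,0,0],0.0918]]' >/dev/null; python3 -c "
from h import *
st()
from plant import get_obs;print(get_obs()['moment'])"; done
```

```text
t 3.95 tip jig [-40.4 -30.6] z 38.4 yaw 0.0004 [-3.1411  0.0048  0.1404] F jig [-8.8 -3.3  5.6] w 91.8 q [-0.21  0.48  1.94 -0.    0.72  1.22]
[-0.72512749  1.47800911  0.04899572]
t 4.2 tip jig [-40.3 -30.5] z 38.3 yaw 0.0005 [-3.1409  0.0067  0.1405] F jig [-12.3  -4.5   7.6] w 91.9 q [-0.21  0.48  1.94 -0.    0.73  1.22]
[-9.84332460e-01  1.89795816e+00  2.11149715e-04]
```

```bash
python3 -m pendant '[[[-0.01,0,0],[0,0,0],0.0918],[[-0.03,0,-0.01],[0,0,0],0.0918],[[-0.03,0,-0.05],[0,0,0],0.0918],[[-0.03,0,-0.08],[0,0,0],0.0918],[[-0.03,0,-0.10],[0,0,0],0.06],[[-0.03,0,-0.10],[0,0,0],0.04],[[-0.03,0,-0.10],[0,0,0],0.04]]' >/dev/null
python3 -c "
from h import *
st();to(10,80,138,np.pi/2)"
```

```text
t 4.78 tip jig [-66.2 -31. ] z 139.7 yaw -0.0003 [ 3.1403 -0.0038  0.1397] F jig [-0.7 -0.6  0.1] w 76.2 q [-0.23  0.27  1.91  0.    0.96  1.2 ]
shift [ 0.0768 -0.1108  0.0018] turn [ 0.004  -0.0019 -1.5711]
```

```bash
python3 -m pendant '[[[0.076,-0.111,0],[0,0,-1.571],0.04],[[0.076,-0.111,0],[0,0,-1.571],0.04],[[0.076,-0.111,0],[0,0,-1.571],0.04],[[0.076,-0.111,0],[0,0,-1.571],0.04],[[0.076,-0.111,0],[0,0,-1.571],0.04],[[0.076,-0.111,0],[0,0,-1.571],0.04],[[0.076,-0.111,0],[0,0,-1.571],0.04],[[0.076,-0.111,0],[0,0,-1.571],0.04],[[0.076,-0.111,0],[0,0,-1.571],0.04],[[0.076,-0.111,0],[0,0,-1.571],0.04]]' >/dev/null
python3 -c "
from h import *
st();to(10,80,100,np.pi/2)"
```

```text
t 5.62 tip jig [ 8.2 80.5] z 136.9 yaw 1.256 [-3.139e+00  5.000e-04  1.396e+00] F jig [0.  0.5 0.5] w 39.8 q [0.04 0.38 1.73 0.   1.03 0.22]
shift [-0.      0.0015  0.0369] turn [-2.700e-03  1.000e-04 -3.148e-01]
```

```bash
python3 -m pendant '[[[0,0.001,0.01],[0,0,-0.315],0.04],[[0,0.001,0.03],[0,0,-0.315],0.04],[[0,0.001,0.037],[0,0,-0.315],0.04],[[0,0.001,0.037],[0,0,-0.315],0.04],[[0,0.001,0.037],[0,0,-0.315],0.04]]' >/dev/null
python3 -c "
from h import *
st();to(10,80,38.5,np.pi/2)
from plant import capture
for n in ('top','side'):
  c=capture(n)['color'][:,:,::-1]
  cv2.imwrite(f'pics/{n}2.png',c)
a=cv2.imread('pics/top2.png')[195:305,230:350];b=cv2.imread('pics/side2.png')[210:320,260:400]
cv2.imwrite('pics/both2.png',np.hstack([cv2.resize(a,(360,330),interpolation=2),cv2.resize(b,(420,330),interpolation=2)]))"
```

```text
t 6.03 tip jig [ 9.1 80.1] z 100.3 yaw 1.5624 [-3.1389e+00 -2.0000e-04  1.7024e+00] F jig [0.9 0.1 0.1] w 39.7 q [ 0.04  0.43  1.77 -0.    0.94 -0.09]
shift [-0.0001  0.0006  0.0618] turn [-0.0027 -0.0002 -0.0084]
```

View pics/both2.png

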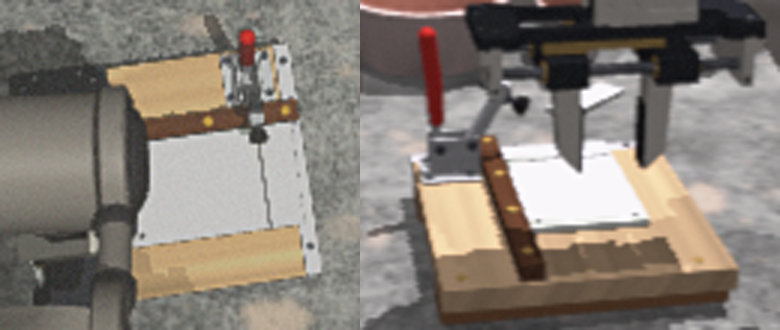

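The panel's top edge now lies along the fence. In the top crop the score line runs from (262,150) to (271,227), and the clamp is open. Next: descend and push along the fence to just short of the goal.

```bash
python3 -c "
from h import *
c=lambda a:np.array(a)/3+[229.67,194.67]
print(inv(J,ray(c([(261,147),(271,227)]),42)),inv(J,ray(c([(321,270),(283,45)]),36)))"
python3 -m pendant '[[[0,0.001,0.03],[0,0,-0.0084],0.04],[[0,0.001,0.05],[0,0,-0.0084],0.04],[[0,0.001,0.058],[0,0,-0.0084],0.04],[[0,0.001,0.062],[0,0,-0.0084],0.04],[[0,0.001,0.062],[0,0,-0.0084],0.04],[[0,0.001,0.062],[0,0,-0.0084],0.04]]' >/dev/null
python3 -c "
from h import *
st()"
python3 -m pendant '[[[-0.005,0,0],[0,0,0],0.04],[[-0.01,0,0],[0,0,0],0.04],[[-0.015,0,0],[0,0,0],0.04],[[-0.019,0,0],[0,0,0],0.04],[[-0.022,0,0],[0,0,0],0.04],[[-0.025,0,0],[0,0,0],0.04],[[-0.028,0,0],[0,0,0],0.04],[[-0.031,0,0],[0,0,0],0.04],[[-0.034,0,0],[0,0,0],0.04],[[-0.036,0,0],[0,0,0],0.04]]'>/dev/null
python3 -c "
from h import *
st()"
```

```text
[[ 41.05957189 -72.83291146]
 [-29.14834097 -71.66101743]] [[ -71.78379498 -109.62029731]
 [ 128.77729625 -104.99631947]]
t 6.63 tip jig [11.5 80. ] z 40.6 yaw 1.5728 [3.1401e+00 2.0000e-04 1.7128e+00] F jig [-0.9  0.  -0.5] w 39.7 q [ 0.04  0.53  1.83 -0.    0.78 -0.1 ]
t 7.47 tip jig [10.9 43.7] z 39.7 yaw 1.5732 [3.1415 0.     1.7132] F jig [1.1 2.3 2.3] w 39.8 q [-0.03  0.53  1.83 -0.    0.78 -0.17]
```

```bash
python3 -m pendant '[[[-0.003,0,0],[0,0,0],0.04],[[-0.006,0,0],[0,0,0],0.04],[[-0.009,0,0],[0,0,0],0.04],[[-0.012,0,0.001],[0,0,0],0.04],[[-0.014,0,0.001],[0,0,0],0.04],[[-0.016,0,0.001],[0,0,0],0.04],[[-0.018,0,0.001],[0,0,0],0.04],[[-0.019,0,0.001],[0,0,0],0.04],[[-0.019,0,0.001],[0,0,0],0.04]]'>/dev/null
python3 -c "
from h import *
st()
from plant import capture
for n in ('top','side'):
  c=capture(n)['color'][:,:,::-1]
  cv2.imwrite(f'pics/{n}3.png',c)
a=cv2.imread('pics/top3.png')[195:305,280:350];b=cv2.imread('pics/side3.png')[240:320,270:390]
cv2.imwrite('pics/both3.png',np.hstack([cv2.resize(a,(378,594),interpolation=2),cv2.resize(b,(420,594*0+594),interpolation=2)]))"
```

```text
t 8.22 tip jig [10.8 24.6] z 38.6 yaw 1.573 [-3.1413e+00  3.0000e-04  1.7130e+00] F jig [ 0.6  0.9 -0.2] w 39.9 q [-0.07  0.53  1.83 -0.    0.78 -0.21]
```

View pics/both3.png

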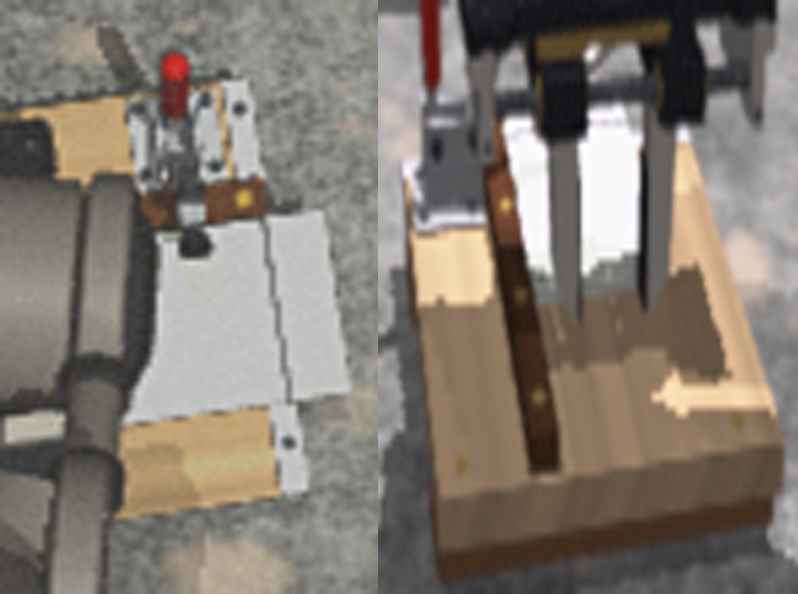

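Top crop: the score line runs from (262,217) to (290,400), and the aluminium edge from (247,80) to (308,490). A few mm are left, so I'll measure sub-pixel on a rectified image.

```bash
cat >>h.py <<'E'
def rect(img,z,x0,x1,y0,y1,s=0.5):
    m,r,t=cam();X,Y=np.meshgrid(np.arange(x0,x1,s),np.arange(y0,y1,s),indexing='ij')
    w=T(J,np.c_[X.ravel(),Y.ravel()]);p=cv2.projectPoints(np.c_[w,np.full(len(w),float(z))],r,t,m,None)[0].reshape(*X.shape,2).astype(np.float32)
    return cv2.remap(img,p[...,0],p[...,1],cv2.INTER_CUBIC),np.arange(y0,y1,s)
def shot(n=4):
    from plant import capture
    return np.mean([capture('top')['color'].astype(np.float32) for _ in range(n)],0).mean(2)
def edges(img):
    # edge: brightness step; score: darkness centroid
    for a,b in((-72,-52),(-52,-34),(85,105),(105,128)):
        q,y=rect(img,36,a,b,-130,-90);pr=q.mean(0);g=np.clip(np.gradient(pr),0,None);k=g.argmax();sl=slice(max(k-6,0),k+7);print("edge x",a,b,round((g[sl]*y[sl]).sum()/g[sl].sum(),2),"amp",round(np.ptp(pr)))
    for a,b in((-27,-10),(-10,10),(10,30),(30,50)):
        q,y=rect(img,42,a,b,-125,-90);pr=q.mean(0);d=np.clip(np.median(pr)-pr-4,0,None);k=d.argmax();sl=slice(max(k-6,0),k+7);print("score x",a,b,round((d[sl]*y[sl]).sum()/max(d[sl].sum(),1e-6),2),"depth",round(d.max()))
E
python3 -c "
from h import *
edges(shot())"
```

```text
edge x -72 -52 -109.78 amp 67
edge x -52 -34 -109.84 amp 71
edge x 85 105 -109.07 amp 82
edge x 105 128 -109.26 amp 68
score x -27 -10 -106.35 depth 56
score x -10 10 -106.22 depth 54
score x 10 30 -106.18 depth 56
score x 30 50 -106.17 depth 59
```

The line is parallel to the edge and 3.3 mm short of it. I'll push 3.3 mm more.

```bash
python3 -m pendant '[[[-0.001,0,0],[0,0,0],0.04],[[-0.002,0,0],[0,0,0],0.04],[[-0.0025,0,0],[0,0,0],0.04],[[-0.003,0,0],[0,0,0],0.04],[[-0.003,0,0],[0,0,0],0.04]]'>/dev/null
python3 -c "
from h import *
st();edges(shot())"
```

```text
t 8.93 tip jig [10.9 21.9] z 38.7 yaw 1.5731 [-3.1415e+00  1.0000e-04  1.7131e+00] F jig [-0.7  0.6 -0.5] w 39.9 q [-0.07  0.53  1.83 -0.    0.78 -0.22]
edge x -72 -52 -109.76 amp 67
edge x -52 -34 -109.87 amp 72
edge x 85 105 -109.1 amp 82
edge x 105 128 -109.25 amp 68
score x -27 -10 -108.92 depth 55
score x -10 10 -108.83 depth 53
score x 10 30 -108.78 depth 57
score x 30 50 -108.8 depth 59
```

```bash
python3 -m pendant '[[[-0.0004,0,0],[0,0,0],0.04],[[-0.0007,0,0],[0,0,0],0.04],[[-0.0007,0,0],[0,0,0],0.04]]'>/dev/null
python3 -m pendant '[[[0.01,0,0],[0,0,0],0.04],[[0.03,0,-0.01],[0,0,0],0.04],[[0.04,0,-0.03],[0,0,0],0.04],[[0.04,0,-0.07],[0,0,0],0.04],[[0.04,0,-0.10],[0,0,0],0.04],[[0.06,0,-0.14],[0,0,0],0.0],[[0.09,0,-0.17],[0,0,0],0.0],[[0.12,0,-0.19],[0,0,0],0.0],[[0.12,0,-0.19],[0,0,0],0.0]]' >/dev/null
python3 -c "
from h import *
from plant import capture
st();g=shot();edges(g)
cv2.imwrite('pics/top4.png',g)
a=g[190:310,230:350];b=capture('side')['color'][240:320,270:390].mean(2)
cv2.imwrite('pics/both4.png',np.hstack([cv2.resize(a,(480,480),interpolation=2),cv2.resize(b,(320,480),interpolation=2)]))
for a,b in ((-128,-112),(-105,-85),(-50,-30),(-30,-5)):
    m=rect(g,42,-50,75,a,b)[0].mean(1);x=np.arange(-50,75,.5);gr=np.gradient(m);o=[]
    for lo,hi,s in((-40,-20,1),(50,70,-1)):
        k=(x>lo)&(x<hi);w=np.clip(s*gr[k],0,None);xx=x[k];i=w.argmax();sl=slice(max(i-5,0),i+6);o.append(round((w[sl]*xx[sl]).sum()/w[sl].sum(),2))
    print('panel -x / +x edge at y',a,b,o)
"
```

```text
t 10.13 tip jig [ 12.4 146.2] z 233.9 yaw 1.5767 [ 3.1319e+00 -2.4000e-03  1.7167e+00] F jig [0.1 0.5 0.8] w 17.9 q [0.18 0.3  1.57 0.   1.27 0.03]
edge x -72 -52 -109.79 amp 66
edge x -52 -34 -109.84 amp 71
edge x 85 105 -109.08 amp 81
edge x 105 128 -109.26 amp 68
score x -27 -10 -109.6 depth 53
score x -10 10 -109.4 depth 55
score x 10 30 -109.4 depth 58
score x 30 50 -109.4 depth 56
panel -x / +x edge at y -128 -112 [np.float64(-29.7), np.float64(59.64)]
panel -x / +x edge at y -105 -85 [np.float64(-29.12), np.float64(59.47)]
panel -x / +x edge at y -50 -30 [np.float64(-29.39), np.float64(59.29)]
panel -x / +x edge at y -30 -5 [np.float64(-29.54), np.float64(59.29)][ WARN:0@4.418] global loadsave.cpp:1063 imwrite_ Unsupported depth image for selected encoder is fallbacked to CV_8U.
```

View pics/both4.png

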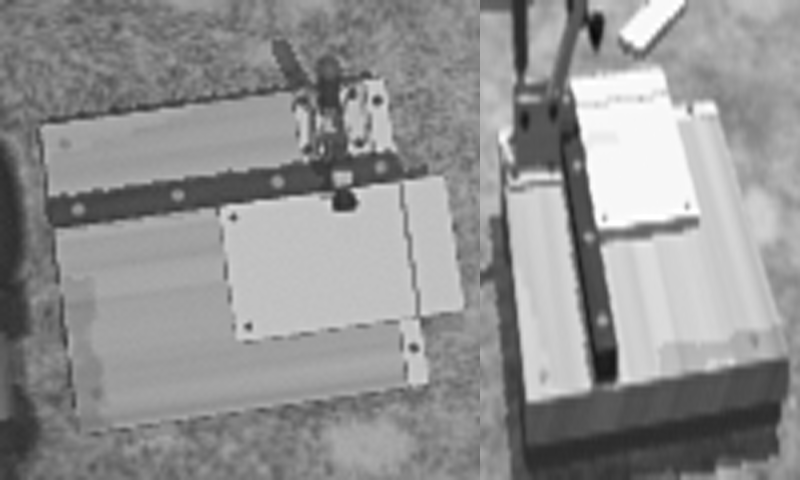

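The panel is set: the score line is at -109.4 and the edge at about -109.5, with the panel along the fence. Before working the handle I'll check the clearance behind it.

```bash
python3 -c "
from h import *
np.set_printoptions(precision=1,suppress=True)
for n,px in (('bottle334 front base',(333,155)),('bottle283',(283,152)),('bottle382',(382,152)),('jar',(402,186))):
    w=ray(px,0);print(n,w,'jig',inv(J,w))
print('grip end world',T(J,[186,-70]),T(J,[210,-70]))
st();to(66,-70,140,0)
# corner path at r=78 on pushing face (7 off centreline)
for q in np.arange(0,1.56,.15):
    th=1.66-q;r=80;cx=111+r*np.cos(th)-7*np.sin(th);cz=60+r*np.sin(th)+7*np.cos(th)
    print(round(q,2),'tip centre x %.1f z %.1f'%(cx-9.5,cz))
"
```

```text
bottle334 front base [[790.1 -95.8]] jig [[ 283.4 -153.6]]
bottle283 [[797.8  42.3]] jig [[310.3 -18. ]]
bottle382 [[ 799.4 -231.8]] jig [[ 273.7 -289.6]]
jar [[ 703.5 -285.4]] jig [[ 171.2 -329.3]]
grip end world [681.9 -26.6] [705.7 -23.2]
t 10.38 tip jig [  9.9 140.6] z 227.3 yaw 1.5725 [-3.1  0.   1.7] F jig [-0.5 -0.7  0.3] w 1.4 q [ 0.2  0.3  1.6 -0.   1.3  0. ]
shift [-0.2  0.1  0.1] turn [-0.   0.   1.6]
0.0 tip centre x 87.4 z 139.1
0.15 tip centre x 99.4 z 140.3
0.3 tip centre x 111.4 z 139.7
0.45 tip centre x 123.2 z 137.3
0.6 tip centre x 134.5 z 133.2
0.75 tip centre x 145.1 z 127.5
0.9 tip centre x 154.7 z 120.2
1.05 tip centre x 163.1 z 111.6
1.2 tip centre x 170.1 z 101.8
1.35 tip centre x 175.6 z 91.1
1.5 tip centre x 179.4 z 79.7
```

```bash
python3 -c "
from h import *
to(62,-70,227,0)"
```

```text
shift [-0.2108  0.0513  0.0003] turn [-0.0017  0.0026  1.5725]
```

```bash
python3 -m pendant '[[[-0.211,0.051,0],[0,0,1.5725],0],[[-0.211,0.051,0],[0,0,1.5725],0],[[-0.211,0.051,0],[0,0,1.5725],0],[[-0.211,0.051,0],[0,0,1.5725],0],[[-0.211,0.051,0],[0,0,1.5725],0],[[-0.211,0.051,0],[0,0,1.5725],0],[[-0.211,0.051,0],[0,0,1.5725],0],[[-0.211,0.051,0],[0,0,1.5725],0],[[-0.211,0.051,0],[0,0,1.5725],0],[[-0.211,0.051,0],[0,0,1.5725],0]]'>/dev/null; python3 -c "
from h import *
st();to(62,-70,227,0)"
```

```text
t 11.22 tip jig [ 61.2 -70.9] z 227.0 yaw 0.3145 [-3.1398e+00  2.6000e-03  4.5450e-01] F jig [-0.5 -0.3 -0.2] w 0.6 q [-0.22  0.41  1.42 -0.    1.31  0.9 ]
shift [ 0.0006 -0.0009 -0.    ] turn [-0.0013  0.0029  0.3145]
```

```bash
python3 -m pendant '[[[0,0,0],[0,0,0.3145],0],[[0,0,0],[0,0,0.3145],0],[[0,0,0],[0,0,0.3145],0],[[0,0,0.03],[0,0,0.3145],0],[[0,0,0.06],[0,0,0.3145],0],[[0,0,0.08],[0,0,0.3145],0],[[0,0,0.087],[0,0,0.3145],0],[[0,0,0.087],[0,0,0.3145],0],[[0,0,0.087],[0,0,0.3145],0]]'>/dev/null; python3 -c "
from h import *
from plant import capture
st();to(82,-70,140,0)
b=capture('side')['color'][190:310,250:400,::-1]
cv2.imwrite('pics/s5.png',cv2.resize(b,(600,480),interpolation=2))"
```

```text
t 11.97 tip jig [ 62.1 -70.3] z 141.7 yaw 0.0077 [-3.1415e+00  5.0000e-04  1.4770e-01] F jig [-0.1 -0.6  0.5] w 0.3 q [-0.22  0.49  1.55 -0.    1.11  1.21]
shift [ 0.0198 -0.0001  0.0017] turn [-0.      0.0005  0.0077]
```

View pics/s5.png

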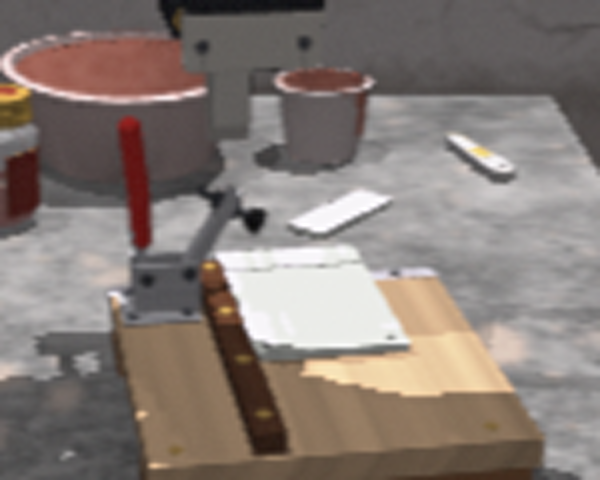

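Side crop: the fingertip (230,138) is above the raised foot arm (210,195) and on the panel side of the red handle (135,125–245). I'll push the handle along its arc.

```bash
python3 -m pendant '[[[0.01,0,0.001],[0,0,0],0],[[0.018,0,0.001],[0,0,0],0],[[0.025,0,0.001],[0,0,0],0],[[0.031,0,0],[0,0,0],0],[[0.037,0,0],[0,0,0],0],[[0.043,0,0],[0,0,0],0],[[0.049,0,0.001],[0,0,0],0],[[0.055,0,0.002],[0,0,0],0],[[0.061,0,0.003],[0,0,0],0],[[0.061,0,0.003],[0,0,0],0]]'>/dev/null; python3 -c "
from h import *
st()"
python3 -m pendant '[[[0.006,0,0.002],[0,0,0],0],[[0.0115,0,0.004],[0,0,0],0],[[0.017,0,0.0065],[0,0,0],0],[[0.022,0,0.0095],[0,0,0],0],[[0.027,0,0.013],[0,0,0],0],[[0.032,0,0.017],[0,0,0],0],[[0.036,0,0.021],[0,0,0],0],[[0.040,0,0.0255],[0,0,0],0],[[0.0435,0,0.030],[0,0,0],0],[[0.0435,0,0.030],[0,0,0],0]]'>/dev/null; python3 -c "
from h import *
st()"
```

```text
t 12.85 tip jig [124.1 -69.1] z 138.3 yaw 0.0089 [ 3.1414e+00 -4.0000e-04  1.4890e-01] F jig [-1.   0.1  0.9] w 0.6 q [-0.18  0.59  1.37 -0.    1.18  1.24]
t 13.68 tip jig [167.3 -68.6] z 107.7 yaw 0.0087 [-3.1415e+00 -4.0000e-04  1.4870e-01] F jig [ 0.4 -0.5  0.9] w 0.4 q [-0.16  0.7   1.26  0.    1.19  1.26]
```

```bash
python3 -c "
from h import *
from plant import capture
b=capture('side')['color'][190:310,250:400,::-1]
cv2.imwrite('pics/s6.png',cv2.resize(b,(600,480),interpolation=2))"
```

```text
(no output)
```

View pics/s6.png

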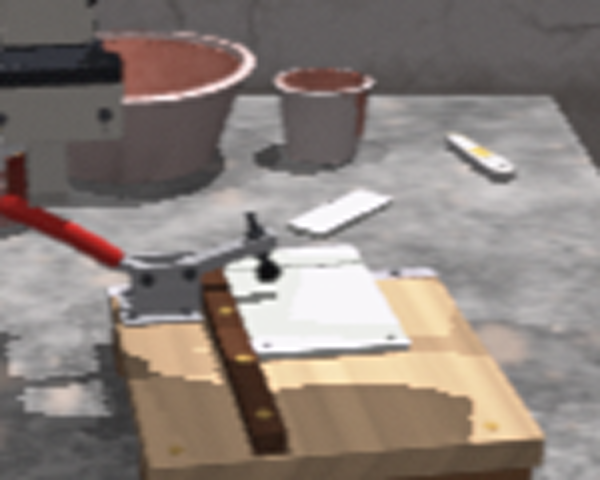

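The handle is past halfway and the foot is just above the panel. I'll push on to the stop.

```bash
python3 -m pendant '[[[0.003,0,0.005],[0,0,0],0],[[0.005,0,0.010],[0,0,0],0],[[0.0075,0,0.015],[0,0,0],0],[[0.0095,0,0.020],[0,0,0],0],[[0.011,0,0.024],[0,0,0],0],[[0.012,0,0.027],[0,0,0],0],[[0.012,0,0.028],[0,0,0],0],[[0.012,0,0.028],[0,0,0],0]]'>/dev/null; python3 -c "
from h import *
st()"
for i in 1 2; do python3 -m pendant '[[[0,0,0.001],[0,0,0],0],[[0,0,0.002],[0,0,0],0],[[0,0,0.002],[0,0,0],0]]'>/dev/null; python3 -c "
from h import *
st()";done
```

```text
t 14.4 tip jig [179.5 -68.6] z 80.8 yaw 0.0087 [ 3.1412e+00 -2.0000e-03  1.4870e-01] F jig [2.4 0.1 3.5] w 0.1 q [-0.15  0.74  1.24  0.    1.15  1.27]
t 14.65 tip jig [179.8 -68.6] z 79.4 yaw 0.0088 [ 3.1411e+00 -3.0000e-03  1.4880e-01] F jig [3.  0.2 5. ] w 0.2 q [-0.15  0.75  1.25  0.    1.15  1.27]
t 14.9 tip jig [180.1 -68.6] z 78.6 yaw 0.0088 [ 3.1407 -0.0042  0.1488] F jig [1.6 0.4 9.5] w 0.4 q [-0.15  0.75  1.25  0.    1.14  1.27]
```

```bash

for i in 1 2; do python3 -m pendant '[[[0,0,0.001],[0,0,0],0],[[0,0,0.002],[0,0,0],0],[[0,0,0.002],[0,0,0],0]]'>/dev/null; python3 -c "
from h import *
st()";done
```

```text
t 15.15 tip jig [180.3 -68.7] z 78.1 yaw 0.0088 [ 3.1403 -0.0052  0.1488] F jig [-2.   1.2 18.1] w 0.6 q [-0.15  0.75  1.25  0.    1.14  1.27]
t 15.4 tip jig [180.4 -68.7] z 77.7 yaw 0.0089 [ 3.1399 -0.0062  0.1489] F jig [-5.1  1.8 26.5] w 0.4 q [-0.15  0.75  1.25  0.    1.14  1.27]
```

It has reached the stop: the force rises to 26 N with no further travel. I'll withdraw straight up, then back, and look.

```bash
python3 -m pendant '[[[0,0,-0.01],[0,0,0],0],[[0,0,-0.04],[0,0,0],0],[[0,0,-0.08],[0,0,0],0],[[0,0,-0.12],[0,0,0],0],[[0,0,-0.15],[0,0,0],0],[[0,0.03,-0.17],[0,0,0],0],[[0,0.07,-0.17],[0,0,0],0],[[-0.02,0.11,-0.17],[0,0,0],0],[[-0.05,0.15,-0.17],[0,0,0],0],[[-0.05,0.15,-0.17],[0,0,0],0]]'>/dev/null
python3 -m pendant '[[[-0.04,0.04,0],[0,0,0],0],[[-0.08,0.08,0],[0,0,0],0],[[-0.12,0.12,0],[0,0,0],0],[[-0.14,0.16,0],[0,0,0],0],[[-0.14,0.18,0],[0,0,0],0],[[-0.14,0.18,0],[0,0,0],0],[[-0.14,0.18,0],[0,0,0],0]]'>/dev/null
python3 -c "
from h import *
from plant import capture
st();g=shot();edges(g)
t=capture('top')['color'][190:310,230:350,::-1];b=capture('side')['color'][200:320,240:400,::-1]
cv2.imwrite('pics/both7.png',np.hstack([cv2.resize(t,(400,400),interpolation=2),cv2.resize(b,(400,400),interpolation=2)]))
x=np.arange(-50,75,.5)
for a,b in ((-128,-112),(-50,-30),(-30,-5)):
    gr=np.gradient(rect(g,42,-50,75,a,b)[0].mean(1));o=[]
    for lo,hi,s in((-40,-20,1),(50,70,-1)):
        k=(x>lo)&(x<hi);w=np.clip(s*gr[k],0,None);xx=x[k];i=w.argmax();sl=slice(max(i-5,0),i+6);o.append(float(round((w[sl]*xx[sl]).sum()/w[sl].sum(),2)))
    print('panel x edges at y',a,b,o)"
```

```text
t 16.82 tip jig [ -12.  -404.2] z 241.2 yaw 0.0029 [-3.1409e+00  2.8000e-03  1.4290e-01] F jig [0.2 0.1 0.4] w 0.3 q [-0.74  0.59  1.09 -0.    1.47  0.69]
edge x -72 -52 -109.69 amp 65
edge x -52 -34 -109.8 amp 39
edge x 85 105 -109.05 amp 123
edge x 105 128 -109.27 amp 76
score x -27 -10 -109.6 depth 36
score x -10 10 -109.4 depth 37
score x 10 30 -109.4 depth 39
score x 30 50 -109.39 depth 38
panel x edges at y -128 -112 [-29.82, 59.71]
panel x edges at y -50 -30 [-29.6, 59.31]
panel x edges at y -30 -5 [-29.7, 59.31]
```

View pics/both7.png

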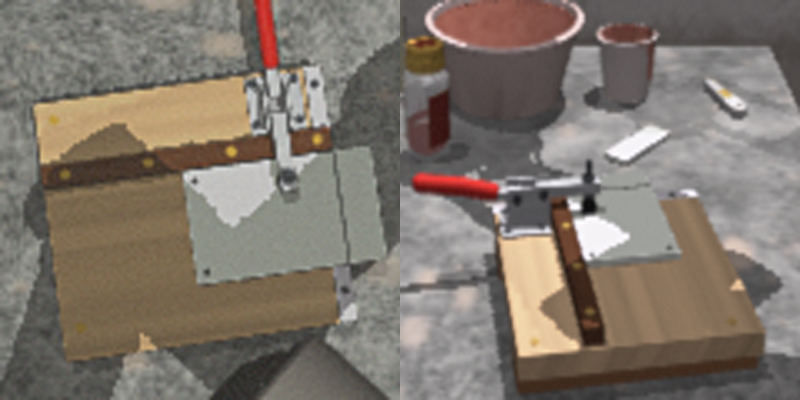

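The handle lies down, the foot is on the panel at about (288,182) in the top crop, and the score line is over the edge. The hand is clear.

```bash
python3 -c "
from plant import close_job
print(close_job())"
```

```text
the job is handed in; nothing more can be done
None
```

I set the panel, clamped it and handed the job in at about 17 s of the 64 s. I pushed with the fingertips only. The panel went square against the fence first, then along it until the score line lay over the aluminium edge. Then I pushed the red handle to its stop and moved the hand well clear.

**Score line:** after clamping it measures at jig y = -109.4 to -109.6 mm. The edge measures -109.1 to -109.8 mm, so the offset is about 0.1 mm, within the calibration's roughly 2 mm.

**Squareness and contact:** the line is parallel to the edge to within a few mrad. The panel's fence side lies at the fence face by measurement (59.3–59.7 mm against 60 mm). Clamping did not move the panel.

**Clamp:** at the stop, the push rose to 26 N with almost no further travel. The last pictures show the handle down and the foot on the panel.

**Other items:** the fingers touched only the panel and the handle. The bystanders in the last view look unmoved, but I did not measure them, and the tape, marker and cut panels were outside that view. No check failed.

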